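# Return a tried whistle to the push-latch sanitiser

### The arm

A 6-joint arm with a two-finger parallel gripper is mounted at the origin on the work surface. World frame = base frame: x ahead of the robot, y to its left, z up, the work surface at z = 0. Lengths are in m, angles in rad, forces in N, time in s.
With the tool pointing down it reaches from about 0.15 to 0.775 m from the base axis. Payload 6.1 kg.
Tool frame: the origin (TCP) lies midway between the tips of the shut fingers; the grasp point (between the pads) lies 19 mm behind it; z points along the fingers, y is the direction in which the jaws open and shut (so a half turn about z gives the same grasp; the last joint's range is limited). The gripper opens to 85 mm and grips with 20 to 120 N. Pads are 22 mm wide; open, the fingers measure 114 mm over their backs; the gripper's body (76 mm by 85 mm) begins 54 mm behind the grasp point. The pads swing forward as they close: fully open they stand 13 mm farther back than shut.
Start: joints at [-1.233, 0.126, -0.04, 1.405, 0, 1.571], TCP at [0.174, -0.495, 0.231] pointing down, gripper open.
Joint ranges: [-2.72, 2.72], [-0.95, 1.95], [-1.27, 1.35], [-1.78, 2.02], [-1.46, 1.47], [-3.14, 3.14]. Speed limits (rad/s): [2.39, 2.39, 3.01, 3.14, 3.14, 3.14].

### API

Orientations are given as a rotation vector (axis times angle).
In Python, from bench import ctrl, fingers, kin, status, viewer gives the robot as it stands. The module is installed in compiled form; this text tells all that it offers. Calls block until the motion is done:
- ctrl.move_to(position, orientation): joint-space move of the TCP to a pose.
- ctrl.movel(position, feed=0.15, rot=None): straight line of the TCP; rot=None keeps the orientation; feed is the mean speed in m/s.
- ctrl.goto_joints(angles): joint-space move.
- fingers.gripper_to(opening, grip_force=None): finger opening in m; grip_force is the grip in N (None keeps the last); returns when the fingers have stopped.
- ctrl.pause(seconds).
- kin.solve_ik(position, orientation): joint angles nearest the present ones, or None.
- status.read_state(): the state.
- viewer.grab_frame(name): name is "scene" or "top"; returns a dict with "color" (400x640x3 uint8, red, green, blue), "fovy" (degrees; the focal length in pixels is half the picture's height over the tangent of half this angle, whatever the lens; pixels are square), "cx", "cy" (the principal point, pixels), "position" and "attitude" of the camera in the world. Camera axes: x right, y down, z forward; pixel columns grow to the right and rows downward; lengths in m; the calibration is good to about 2 mm. A picture is of the moment at which its call begins. There is no depth.
A pose or a line that the arm cannot do raises ctrl.PlanningError and nothing moves.
- ctrl.job_done(): hands the job in, once; it reports no verdict.
Trained networks look in a picture, given as the dict that the camera call returned (one of the last four; its "shot" number tells which), for a name from the list of things; names that differ only in an ending like _2 or _b are one class to them, and where a whole thing is asked for, a point or a joint stands for the part that bears it (a point fixed in the world has none). Each returns a list of dicts, best first, with "conf" (0 to 1); they miss things now and then, are a little off and sometimes report something else, mostly with a low value. They report only what shows in the picture. A call takes as long as a camera call. They do not tell look-alikes from the thing itself.
- viewer.outline_of(thing, picture): "mask" (400x640 bool, what is visible of it) and "box" ([left, top, width, height] in pixels, round what is visible of it).
The state is a dict: "clock": time; "q": joint angles; "qvel": joint speeds; "joint_efforts": joint torques, N m; "tool_pos": TCP position; "orientation": TCP orientation; "wrist_force": force on the tool from outside, world axes, zero at the start; "ft_torque": the same for the moment, N m; "gripper_width": finger opening in m.
Only numpy, scipy, OpenCV 4.12 (cv2) and the standard library are available. Lean on these libraries where they do the work, as an engineer would, in place of code of your own. Each camera call takes 0.05 s, during which the arm holds its last target. There are 200 camera calls.

### The job

A customer has tried the whistle that lies on the counter: put it back in the white sanitiser box. Press gently on the ring of the lid until the latch lets go and the lid springs up, lay the whistle in the two V rests inside without dropping it, then swing the lid shut and press gently again until the latch holds it; do not crack the thin lid, and leave the other goods as they are.

Things in the scene. Friction and masses are not known exactly. Their poses are not given: they have to be found in the camera images.
- sanitiser: UV sanitiser box for mouthpieces, white plastic, fixed: 186 mm front to back (its x), 164 mm wide (y), walls 6 mm thick, their tops 66 mm above the counter. Origin: centre of its underside; x points from front to hinge side, z up. Inside, a black latch housing (32 mm wide) stands at the middle of the front wall, reaching back to x = -64 mm and 67 mm up.
- lid (a joint): hinge angle of the box's lid, rad: 0 = latched shut, top face level; grows as the front edge rises. Its spring always pushes it open, damped, in 3 to 4 s to a stop at 1.75 (leaning slightly back, top edge 268 mm above the counter); it stays shut only when latched. The lid is a thin white plate, 192 mm from hinge side to front, 176 mm wide: more than 18 N of push cracks it.
- lid_press (a point): centre of the raised ring (28 mm wide) on the lid's outer face, where it is pressed; on that face, 164 mm from the hinge line, 88 mm above the counter when latched. Moves with the lid: x points along the lid from front to hinge, z out of the outer face.
- lid_hinge (a point): middle of the lid's hinge line, which runs along the box's y, 93 mm behind the box's origin and 80 mm above the counter. The lid's outer face lies 8 mm off the plane through this line, its inner face 2 mm, on the same side; a skirt 14 mm deep hangs from its front and sides.
- latch (a point): push-push latch in the box's front wall. Pushing the lid's front below its latched height, then letting it rise, frees a latched lid and catches one being shut. The depth needed cannot be seen and differs per box and between freeing and catching (4 to 13 mm). By feel: the lid yields at 3 to 6 N (more if moved fast), then meets a stiff stop after the latch has worked. Too short a push changes nothing.
- rest (a point): where the whistle's centre lies once seated: 11 mm behind the box's centre, 46 mm up. Two steel V rests hold it along the box's x: 32 mm before and behind this point, 10 mm thick, 45 degree sides, 48 mm wide at the top (10 mm above this point), root 14 mm below it. Between them the box is clear down to its floor, 17 mm above the counter; 12 mm to spare at each end of the whistle.
- whistle_center (a point): centre of the tried whistle, the only one lying on the counter: eight-sided, maple, 126 mm long, 20 mm across flats, about 40 g, with a flat beak 18 mm long at its -x end and finger holes on top. It lies along its own x on the counter, centre 10 mm up. Pinch it across its middle.
- ocarina: bystander, loose: round terracotta ocarina, 72 mm across, 51 mm high, with a short mouthpiece. Origin: centre of its underside. Leave it alone.
- punch: bystander, loose: squat black iron punch standing upright, 38 mm across, 53 mm high. Origin: centre of its foot. Leave it alone.
- peg: bystander, loose: bone tuning peg lying flat, 74 mm long, 8 mm thick. Origin: on the counter near its middle. Leave it alone.
- wax_tin: bystander, loose: low round brass tin of wax, 71 mm across, 23 mm high. Origin: centre of its underside. Leave it alone.
- stand: bystander, fixed: oak stand with six upright grooves, 200 mm wide, 80 mm deep, 172 mm high. Origin: centre of its underside.
- whistle_a: bystander, loose: maple whistle 150 mm long standing upright in a groove of the oak stand, its foot 22 mm above the counter. Origin: centre of its foot. Leave it alone.
- whistle_b: bystander, loose: maple whistle 165 mm long standing upright in a groove of the oak stand, its foot 22 mm above the counter. Origin: centre of its foot. Leave it alone.
- whistle_c: bystander, loose: maple whistle 180 mm long standing upright in a groove of the oak stand, its foot 22 mm above the counter. Origin: centre of its foot. Leave it alone.
Things that resemble listed ones, but are neither listed nor needed, are in the scene too. Leave any black or red look-alike of the part that bears whistle_center alone.

How it is judged:
By the outcome, as a careful person would: the job done as asked, in the order asked, and still so for the second after the job is handed in, with the robot touching nothing.
It also fails if it takes over 72 s, if anything falls off the work surface, if the arm or the gripper's body presses on something with over 40 N, if the wrist force passes 120 N, or if a joint passes its speed limit or range.

## Working session

There is one attempt and no reset: what is moved stays moved. The work goes in short steps, each a Python script; the robot and the scene stay as the last script left them, time stands still between calls to the robot, and variables do not carry over. Pictures are saved under pics/ and viewed, and the job is handed in when it is done.

```bash
mkdir -p pics; ls
cat > h.py <<'E'
import numpy as np, cv2
from bench import ctrl, fingers, kin, status, viewer
from scipy.spatial.transform import Rotation as R
def save(f,name,crop=None,s=1):
    im=cv2.cvtColor(f['color'],cv2.COLOR_RGB2BGR)
    if crop: l,t,w,h=crop; im=im[t:t+h,l:l+w]
    if s!=1: im=cv2.resize(im,None,fx=s,fy=s,interpolation=cv2.INTER_CUBIC)
    cv2.imwrite('pics/'+name,im)
def rotm(f):
    a=np.array(f['attitude'],float)
    return a if a.shape==(3,3) else (R.from_rotvec(a).as_matrix() if a.size==3 else None)
def foc(f): return 200/np.tan(np.radians(f['fovy'])/2)
def pix2plane(f,uv,z):
    d=np.array([(uv[0]-f['cx'])/foc(f),(uv[1]-f['cy'])/foc(f),1]); d=rotm(f)@d
    p=np.array(f['position']); return p+d*(z-p[2])/d[2]
def proj(f,P):
    c=rotm(f).T@(np.array(P,float)-np.array(f['position'])); return np.array([f['cx'],f['cy']])+foc(f)*c[:2]/c[2]
E
python3 - <<'E'
from h import *
for n in('scene','top'):
    f=viewer.grab_frame(n); save(f,n+'0.png')
    print({k:v for k,v in f.items() if k!='color'})
    for t in ['sanitiser','lid','lid_press','whistle_center','ocarina','punch','peg','wax_tin','stand']:
        print(t,[(round(o['conf'],2),o['box']) for o in viewer.outline_of(t,f)])
print(status.read_state())
E
```

```text
pics
{'fovy': 48.984720711831045, 'cx': 320.5595105640116, 'cy': 202.369341577101, 'position': array([0.87529103, 0.34497916, 0.87218685]), 'attitude': array([-0.93954889, -2.63298858,  0.89843084]), 'shot': 1}
sanitiser [(0.92, [381.1, 249.7, 138.0, 137.0]), (0.38, [384.2, 251.4, 135.1, 125.8])]
lid [(0.75, [382.3, 249.9, 135.6, 129.1])]
lid_press [(0.83, [382.0, 250.2, 134.9, 128.9])]
whistle_center [(0.95, [216.7, 194.4, 34.8, 36.7]), (0.75, [283.8, 121.6, 35.0, 34.7]), (0.54, [349.1, 147.9, 41.0, 23.5])]
ocarina [(0.87, [339.8, 201.1, 30.2, 28.9])]
punch [(0.65, [259.3, 237.4, 16.9, 19.3]), (0.32, [382.5, 250.8, 136.9, 132.6])]
peg [(0.64, [316.3, 266.7, 30.1, 20.5]), (0.48, [382.9, 250.4, 136.0, 129.3])]
wax_tin [(0.9, [266.9, 297.7, 29.9, 33.1]), (0.34, [200.5, 107.3, 18.9, 41.9])]
stand [(0.61, [166.7, 92.7, 86.1, 103.6]), (0.61, [263.0, 298.8, 40.0, 32.8])]
{'fovy': 55.41943406653607, 'cx': 322.5058316143803, 'cy': 197.73949833275196, 'position': array([ 0.31716029, -0.14569585,  1.03329654]), 'attitude': array([-2.10320632,  2.12293422, -0.15718315]), 'shot': 2}
sanitiser [(
[... 636 characters left out ...]
7])]
{'clock': 1.0, 'q': array([-1.23302146e+00,  1.25771982e-01, -3.95654344e-02,  1.40537564e+00,
       -3.06433760e-05,  1.57077108e+00]), 'qvel': array([-3.56430459e-04, -3.11490158e-05,  3.46599882e-04,  2.05646143e-04,
        2.88684257e-04,  1.81897672e-03]), 'joint_efforts': array([-1.36996161e-03, -4.35717666e+01,  3.53094900e+01,  1.19935648e-03,
        7.22572099e-05,  6.01069360e-06]), 'tool_pos': array([ 0.17397293, -0.49534467,  0.23132508]), 'orientation': array([ 3.09680262e+00,  5.28081289e-01, -2.54649478e-05]), 'wrist_force': array([ 0.46923735,  0.23579591, -0.19430156]), 'ft_torque': array([-0.04856464, -0.01029515,  0.00029967]), 'gripper_width': 0.08529036183701155}
```

View pics/scene0.png

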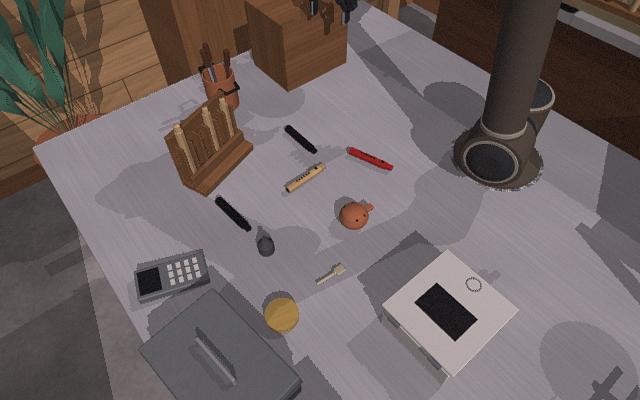

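View pics/top0.png

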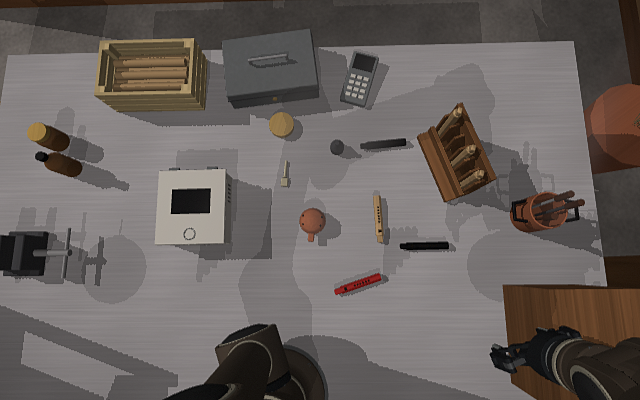

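The top view shows these look-alikes for the tried whistle:
- Maple at top (379,218), scene (305,178). It is the only maple whistle lying on the counter.
- Black at top (383,143) and (424,245).
- Red at top (358,284).
- Maple in the stand at top (455,150), and some in the crate at (150,73).

I choose the maple one at (379,218) and will check it in a close crop. The box has its ring at top (189,234), towards the robot, and its hinges at the far side.

Run:
```python
from h import *
from scipy.optimize import least_squares
ft=viewer.grab_frame('top'); fs=viewer.grab_frame('scene')
a=cv2.resize(cv2.cvtColor(ft['color'],cv2.COLOR_RGB2BGR)[180:256,340:420],(400,380),interpolation=cv2.INTER_CUBIC)
b=cv2.resize(cv2.cvtColor(fs['color'],cv2.COLOR_RGB2BGR)[140:216,265:345],(400,380),interpolation=cv2.INTER_CUBIC)
cv2.imwrite('pics/wh.png',np.hstack([a,b]))
a=cv2.resize(cv2.cvtColor(ft['color'],cv2.COLOR_RGB2BGR)[155:255,140:240],(400,400),interpolation=cv2.INTER_CUBIC)
b=cv2.resize(cv2.cvtColor(fs['color'],cv2.COLOR_RGB2BGR)[240:390,375:525],(400,400),interpolation=cv2.INTER_CUBIC)
cv2.imwrite('pics/box.png',np.hstack([a,b]))
for f in(ft,fs):
    for o in viewer.outline_of('whistle_center',f):
        m=o['mask']; ys,xs=np.nonzero(m)
        r=cv2.minAreaRect(np.c_[xs,ys].astype(np.float32)); p=cv2.boxPoints(r)
        c=pix2plane(f,(xs.mean(),ys.mean()),.012)
        P=np.array([pix2plane(f,q,.012)[:2] for q in p])
        e=[np.linalg.norm(P[1]-P[0]),np.linalg.norm(P[2]-P[1])]
        d=(P[1]-P[0]) if e[0]>e[1] else P[2]-P[1]
        print(f['shot'],round(o['conf'],2),r[0],c.round(4),np.round(e,3),np.degrees(np.arctan2(d[1],d[0])).round(1),f['color'][m].mean(0).round(0))
    for t in('lid','sanitiser'):
        o=viewer.outline_of(t,f)[0]; m=o['mask'].astype(np.uint8)
        c=max(cv2.findContours(m,cv2.RETR_EXTERNAL,cv2.CHAIN_APPROX_NONE)[0],key=cv2.contourArea)
        p=cv2.approxPolyDP(c,6,True)[:,0]; print(t,p.tolist(),[pix2plane(f,q,.088)[:2].round(3).tolist() for q in p])
```

```text
3 0.81 (377.802001953125, 218.01980590820312) [ 0.4432 -0.2633  0.012 ] [0.026 0.125] -176.3 [127. 105.  78.]
3 0.67 (424.0, 245.5) [ 0.3713 -0.3806  0.012 ] [0.126 0.024] -90.5 [25. 24. 24.]
3 0.59 (356.6499938964844, 283.9499816894531) [ 0.2733 -0.2021  0.012 ] [0.124 0.022] -72.3 [114.  32.  31.]
3 0.56 (383.05108642578125, 143.47665405273438) [ 0.6548 -0.2884  0.012 ] [0.124 0.022] -84.6 [41. 38. 38.]
3 0.27 (452.96173095703125, 153.91790771484375) [ 0.611  -0.4786  0.012 ] [0.169 0.241] -160.2 [75. 50. 31.]
lid [[225, 169], [160, 172], [156, 243], [225, 243]] [[0.568, 0.135], [0.562, 0.304], [0.379, 0.302], [0.377, 0.127]]
sanitiser [[224, 169], [158, 172], [155, 244], [230, 242], [231, 178]] [[0.568, 0.137], [0.562, 0.31], [0.376, 0.304], [0.38, 0.115], [0.543, 0.118]]
4 0.78 (304.950927734375, 177.42831420898438) [ 0.449 -0.261  0.012] [0.133 0.031] -176.5 [144. 115.  89.]
4 0.71 (370.57757568359375, 159.31898498535156) [ 0.2739 -0.201   0.012 ] [0.026 0.126] 108.9 [127.  33.  32.]
4 0.61 (300.5275573730469, 139.46896362304688) [ 0.3718 -0.3791  0.012 ] [0.028 0.132] 89.9 [23. 22. 24.]
4 0.56 (232.75001525878906, 214.2500457763672) [ 0.6546 -0.2798  0.012 ] [0.021 0.132] 93.5 [22. 21. 23.]
lid [[445, 250], [383, 307], [454, 376], [517, 309]] [[0.383, 0.133], [0.57, 0.143], [0.564, 0.312], [0.377, 0.306]]
sanitiser [[448, 251], [382, 305], [382, 323], [441, 384], [516, 310]] [[0.38, 0.139], [0.568, 0.139], [0.593, 0.165], [0.591, 0.306], [0.38, 0.306]]
```

View pics/wh.png

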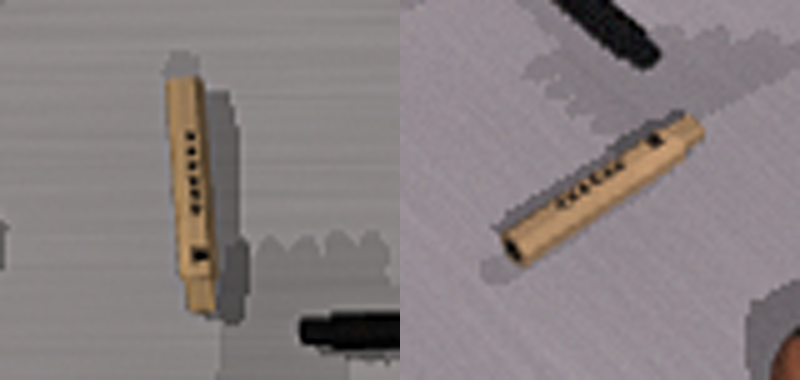

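View pics/box.png

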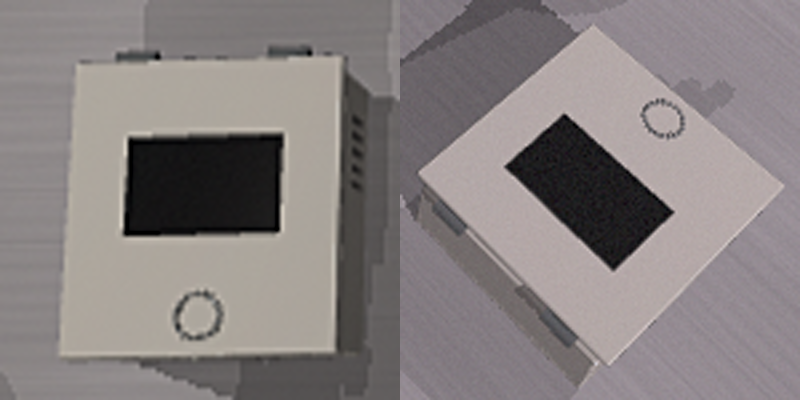

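The crop confirms it: a maple whistle with finger holes on top and its beak towards the robot (left crop (200,290)). In the box crops the ring is at (198,315) on the left and (663,119) on the right. Next I fit the box pose from the lid corners and the ring.

Run:
```python
from h import *
from scipy.optimize import least_squares
ft=viewer.grab_frame('top'); fs=viewer.grab_frame('scene')
g=lambda off,s,l:[(off[0]+(x+.5)/s-.5,off[1]+(y+.5)/s-.5) for x,y in l]
# order: hinge-left(+y), hinge-right, front-right, front-left, ring
T=g((140,155),4,[(77,65),(343,57),(335,354),(60,355),(198,315)])
S=g((375,240),400/150,[(207,362),(19,176),(192,27),(383,186),(263,119)])
loc=np.array([[.093,.088],[.093,-.088],[-.099,-.088],[-.099,.088],[-.071,0]])
W={}
for n,f,pp in(('T',ft,T),('S',fs,S)):
    W[n]=np.array([pix2plane(f,p,.088)[:2] for p in pp]); print(n,W[n].round(4).tolist())
    def res(v,q=W[n]):
        c,s=np.cos(v[2]),np.sin(v[2]); return (loc@np.array([[c,s],[-s,c]])+v[:2]-q).ravel()
    r=least_squares(res,[.47,.22,0]); print(r.x.round(4),np.degrees(r.x[2]),(r.fun*1000).round(1))
A=np.array([W['T'],W['S']]).mean(0)
r=least_squares(lambda v:res(v,A),[.47,.22,0]); print('mean',r.x.round(4),(r.fun*1000).round(1))
# whistle ends: (tail, beak)
Tw=g((340,180),5,[(185,77),(201,311)]); Sw=g((265,140),5,[(512-400,248),(692-400,130)])
for f,w in((ft,Tw),(fs,Sw)):
    P=np.array([pix2plane(f,q,.012)[:2] for q in w]); d=P[0]-P[1]; print('wh',P.mean(0).round(4),np.linalg.norm(d).round(4),np.degrees(np.arctan2(d[1],d[0])).round(2))
```

```text
T [[0.5651, 0.3076], [0.5678, 0.1338], [0.3771, 0.1313], [0.378, 0.305], [0.4022, 0.219]]
[0.4746 0.2195 0.0096] 0.550596091051143 [ 1.7  0.8  0.7 -1.4 -0.6 -0.7 -3.2  1.5  1.4 -0.2]
S [[0.5651, 0.3092], [0.5696, 0.1396], [0.38, 0.1354], [0.3761, 0.308], [0.4, 0.2208]]
[0.4747 0.2229 0.0196] 1.1234198991805404 [ 0.9  3.6 -0.2 -2.8 -2.5 -2.4 -2.   0.9  3.8  0.7]
mean [0.4747 0.2212 0.0146] [ 1.3  2.2  0.2 -2.1 -1.6 -1.6 -2.6  1.2  2.6  0.3]
wh [ 0.4453 -0.2636] 0.1268 2.01
wh [ 0.4459 -0.2614] 0.121 1.96
```

```bash
cat >> h.py <<'E'
BX,BY,BYAW=0.4747,0.2212,0.0146
def box(x,y,z):
    c,s=np.cos(BYAW),np.sin(BYAW); return np.array([BX+c*x-s*y,BY+s*x+c*y,z])
def down(yaw): return (R.from_euler('z',yaw)*R.from_euler('x',np.pi)).as_rotvec()
def st(): return status.read_state()
def fz(): return st()['wrist_force']
E
python3 - <<'E'
from h import *
for n,p,o in [('ring',box(-.071,0,.10),down(BYAW)),('ring2',box(-.071,0,.10),down(BYAW+np.pi)),('wh',[.4455,-.2625,.003],down(.04)),('rest',box(.011,0,.039),down(BYAW)),('behind',box(.17,0,.245),down(BYAW)),('behindhi',box(.17,0,.33),down(BYAW)),('b90',box(.112,0,.245),down(BYAW))]:
    q=kin.solve_ik(p,o); print(n,np.round(p,4),None if q is None else np.round(q,2))
E
```

```text
ring [0.4037 0.2202 0.1   ] [ 0.5   0.04 -0.43  1.11  0.   -2.66]
ring2 [0.4037 0.2202 0.1   ] [ 0.5   0.04 -0.43  1.11  0.    0.48]
wh [ 0.4455 -0.2625  0.003 ] [-0.53  0.21 -0.45  0.91  0.    2.57]
rest [0.4857 0.2214 0.039 ] [ 0.43  0.21 -0.37  0.99  0.   -2.73]
behind [0.6447 0.2237 0.245 ] [ 0.33  0.45  0.41  1.54  0.   -2.82]
behindhi [0.6447 0.2237 0.33  ] [ 0.33  0.5   0.69  1.76  0.   -2.82]
b90 [0.5867 0.2228 0.245 ] [ 0.36  0.33  0.25  1.49  0.   -2.79]
```

Run:
```python
from h import *
fingers.gripper_to(0.0,20); print(st()['clock'],st()['gripper_width'])
ctrl.move_to(box(-.071,0,.15),down(BYAW)); print(st()['clock'],st()['tool_pos'])
ctrl.movel(box(-.071,0,.10),feed=.1); print(st()['clock'],fz())
f=viewer.grab_frame('top'); save(f,'press_t.png',(130,140,120,120),4)
f=viewer.grab_frame('scene'); save(f,'press_s.png',(360,200,180,180),3)
ctrl.movel(box(-.071,0,.095),feed=.02); print(st()['clock'],fz(),st()['tool_pos'])
```

```text
2.2667 0.00047331240946959
5.7833 [0.40385809 0.21993951 0.15000705]
6.4333 [-0.3515115   0.34600041  0.21000753]
6.9333 [-0.32538561 -0.00807235  0.29596436] [0.4036377  0.22012914 0.09493001]
```

View pics/press_s.png

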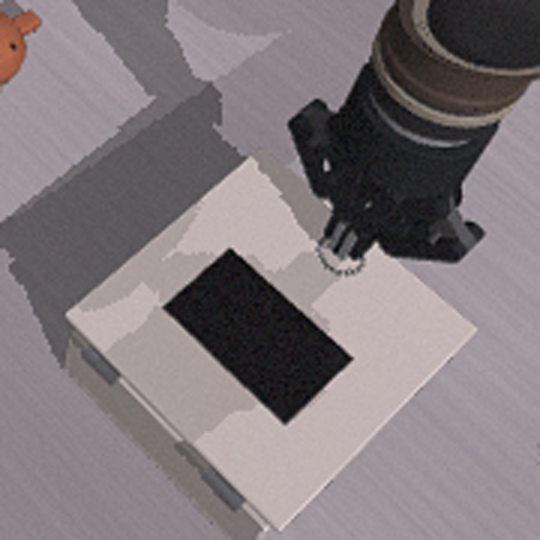

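```bash
cat >> h.py <<'E'
def press(x,z0,dmax=.024,flim=9.0,step=.001,feed=.02,f0=None):
    if f0 is None: f0=np.mean([fz() for _ in range(3)],0)
    z=z0; log=[]
    while z>z0-dmax:
        z-=step; ctrl.movel(box(x,0,z),feed=feed)
        s=st(); f=s['wrist_force']-f0; log.append((round(s['clock'],2),round(s['tool_pos'][2]*1000,1),round(f[2],1)))
        if f[2]>4: step=min(step,.0007)
        if f[2]>flim: break
    print(log); return z
E
python3 - <<'E'
from h import *
z=press(-.071,.095)
E
```

```text
[(7.18, np.float64(94.0), np.float64(-0.2)), (7.43, np.float64(92.9), np.float64(-1.1)), (7.68, np.float64(91.9), np.float64(-0.5)), (7.93, np.float64(90.9), np.float64(-1.0)), (8.18, np.float64(89.9), np.float64(-1.4)), (8.43, np.float64(89.0), np.float64(-0.1)), (8.68, np.float64(88.2), np.float64(3.0)), (8.93, np.float64(87.0), np.float64(3.3)), (9.18, np.float64(85.9), np.float64(4.3)), (9.43, np.float64(85.2), np.float64(4.1)), (9.68, np.float64(84.5), np.float64(3.0)), (9.93, np.float64(83.8), np.float64(4.2)), (10.18, np.float64(83.1), np.float64(3.2)), (10.43, np.float64(82.5), np.float64(4.3)), (10.68, np.float64(82.1), np.float64(6.3)), (10.93, np.float64(81.6), np.float64(7.9)), (11.18, np.float64(81.2), np.float64(11.9))]
```

Run:
```python
from h import *
ctrl.movel(box(-.071,0,.097),feed=.06); print(st()['clock'],fz())
ctrl.movel(box(-.15,0,.20),feed=.3); print(st()['clock'],fz())
f=viewer.grab_frame('scene'); save(f,'rel_s.png')
```

```text
11.6083 [ 0.47688717 -0.2474312   2.83614505]
12.1917 [ 0.23211134  0.04249984 -0.09322345]
```

View pics/rel_s.png

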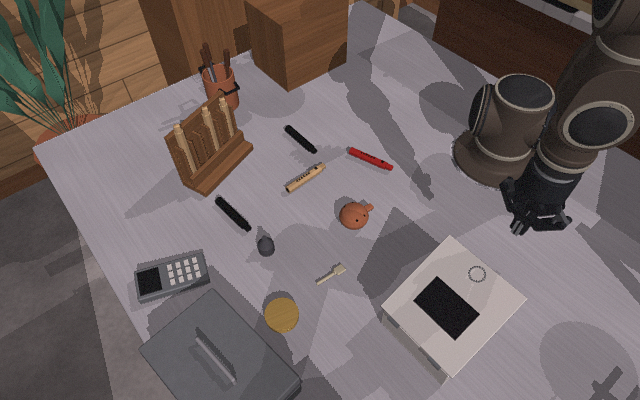

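The lid has let go and its front edge is rising: the ring is now at (477,273). Now to the maple whistle.

Run:
```python
from h import *
fingers.gripper_to(.06,25); print(st()['clock'])
ctrl.move_to([.4455,-.2625,.10],down(.045+np.pi)); print(st()['clock'],st()['tool_pos'],st()['q'].round(2))
f=viewer.grab_frame('top'); save(f,'g_t.png',(130,140,320,200),2.4)
f=viewer.grab_frame('scene'); save(f,'g_s.png',(200,80,340,300),2)
```

```text
12.8417
14.6833 [ 0.4457954  -0.26197583  0.1002033 ] [-0.53  0.14 -0.31  1.12  0.   -0.58]
```

View pics/g_t.png

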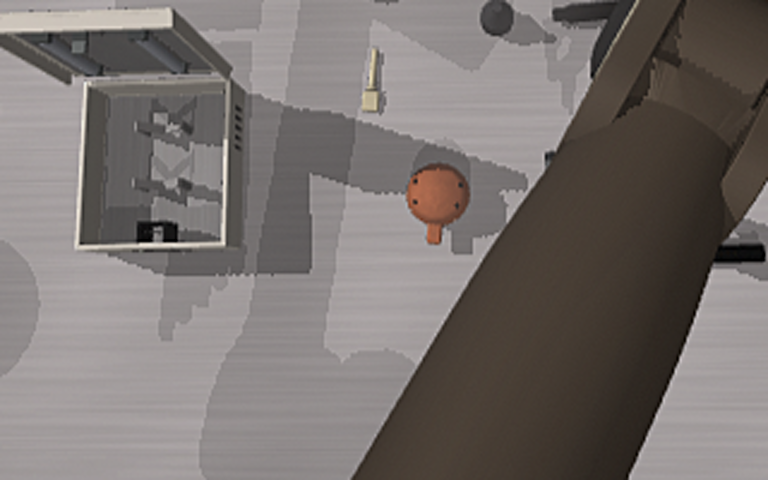

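View pics/g_s.png

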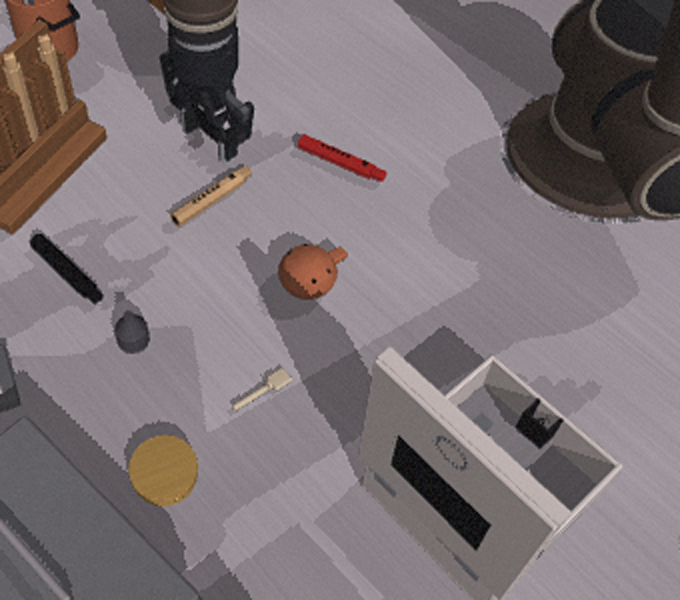

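The lid stands open (scene crop (440,470)) and the V rests are visible at top crop (170,125) and (170,185). The whistle lies below the fingers, so I go down and grasp it.

Run:
```python
from h import *
ctrl.movel([.4455,-.2625,.025],feed=.15)
f=viewer.grab_frame('scene'); save(f,'g2_s.png',(250,120,110,90),6)
f0=fz()
ctrl.movel([.4455,-.2625,.003],feed=.06); print(st()['clock'],fz()-f0,st()['tool_pos'])
fingers.gripper_to(.0,30); s=st(); print(s['clock'],s['gripper_width'],s['wrist_force']-f0,s['tool_pos'])
f=viewer.grab_frame('top'); save(f,'box2_t.png',(120,120,120,130),5)
```

```text
16.0 [ 0.46342719 -0.7164652  -0.60518146] [ 0.44519803 -0.26232499  0.00257485]
16.4417 0.01936081774449197 [-0.11774846 -0.47624732  2.73368671] [ 0.44576131 -0.26267498  0.00338304]
```

View pics/g2_s.png

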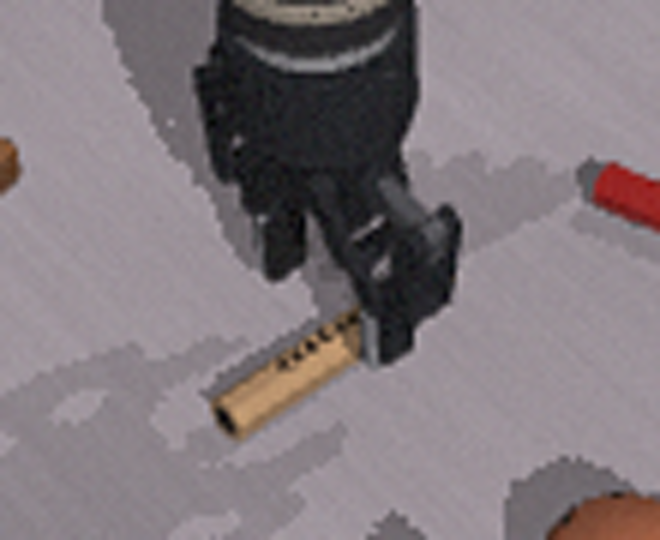

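View pics/box2_t.png

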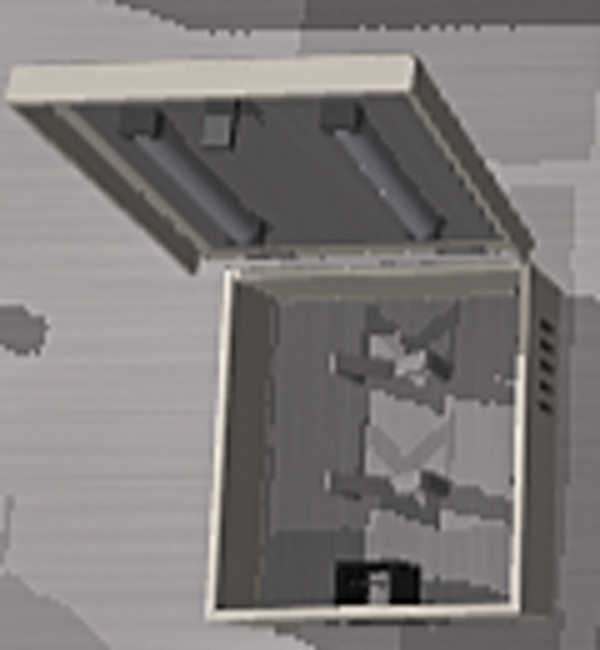

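Run:
```python
from h import *
from scipy.optimize import least_squares
f0=fz()
ctrl.movel([.4455,-.2625,.15],feed=.2); ctrl.pause(.2); s=st(); print(s['clock'],s['gripper_width'],s['wrist_force']-f0,s['tool_pos'])
f=viewer.grab_frame('scene'); save(f,'h_s.png',(230,60,120,120),5)
ft=viewer.grab_frame('top')
g=lambda off,s,l:[(off[0]+(x+.5)/s-.5,off[1]+(y+.5)/s-.5) for x,y in l]
p=g((120,120),5,[(226,270),(530,268),(521,612),(208,617)])
q=np.array([pix2plane(ft,u,.066)[:2] for u in p]); print(q.round(4).tolist())
loc=np.array([[.093,.082],[.093,-.082],[-.093,-.082],[-.093,.082]])
def res(v):
    c,s=np.cos(v[2]),np.sin(v[2]); return (loc@np.array([[c,s],[-s,c]])+v[:2]-q).ravel()
r=least_squares(res,[.47,.22,0]); print(r.x.round(4),(r.fun*1000).round(1))
print('latch housing',[pix2plane(ft,u,.067)[:2].round(4) for u in g((120,120),5,[(336,563),(420,563)])])
for nm,loc3 in(('rest',(.011,0,.046)),('fl',(-.021,.024,.056)),('fr',(-.021,-.024,.056)),('bl',(.043,.024,.056)),('br',(.043,-.024,.056))):
    u=proj(ft,box(*loc3)); print(nm,((u-[120,120]+.5)*5).round(0))
```

```text
17.575 0.018699586245565936 [ 1.04161129  0.25925633 -2.4451914 ] [ 0.44486775 -0.2621018   0.148624  ]
[[0.5632, 0.3017], [0.5619, 0.1392], [0.3814, 0.1367], [0.3802, 0.2985]]
[0.4717 0.219  0.0086] [ 0.8  0.2  3.5 -1.4 -2.  -0.5 -2.2  1.7]
latch housing [array([0.4072, 0.2333]), array([0.4068, 0.1897])]
rest [382. 419.]
fl [328. 477.]
fr [418. 475.]
bl [333. 358.]
br [423. 355.]
```

View pics/h_s.png

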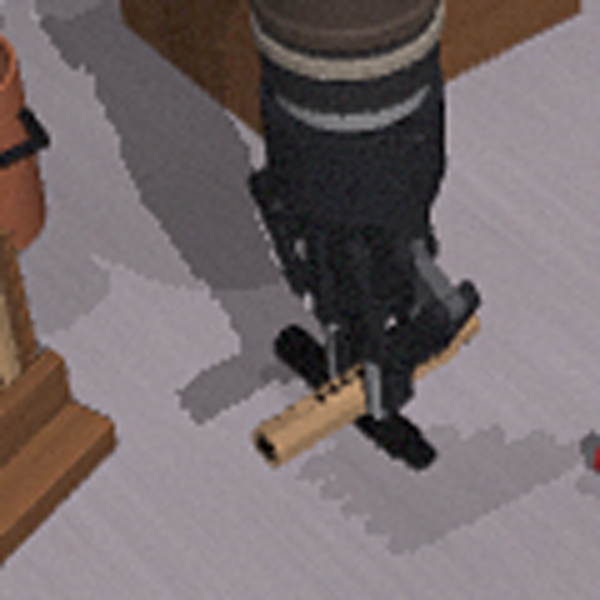

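Run:
```python
from h import *
fs=viewer.grab_frame('scene')
g=lambda off,s,l:[(off[0]+(x+.5)/s-.5,off[1]+(y+.5)/s-.5) for x,y in l]
P=np.array([pix2plane(fs,u,.1555)[:2] for u in g((230,60),5,[(268,447),(476,325)])]); print(P.round(4),P.mean(0)-st()['tool_pos'][:2],np.linalg.norm(P[0]-P[1]))
o=down(.0125+np.pi)
ctrl.move_to([.43,.2195,.15],o); print(st()['clock'])
ctrl.movel([.4845,.2197,.11],feed=.12); ctrl.pause(.15); print(st()['clock'],st()['tool_pos'],fz(),st()['gripper_width'])
f=viewer.grab_frame('top'); save(f,'p_t.png',(120,120,120,130),4.6)
f=viewer.grab_frame('scene'); save(f,'p_s.png',(360,180,180,180),3)
```

```text
[[ 0.5046 -0.2589]
 [ 0.3808 -0.2609]] [-0.0025186   0.00239497] 0.123897483832002
19.4833
20.35 [0.48434777 0.21983066 0.11066474] [-0.2463469   0.03832734 -0.71441154] 0.019150380599212723
```

View pics/p_t.png

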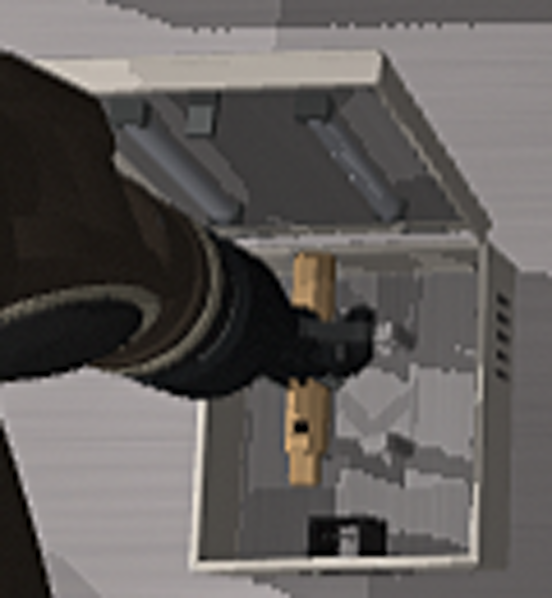

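View pics/p_s.png

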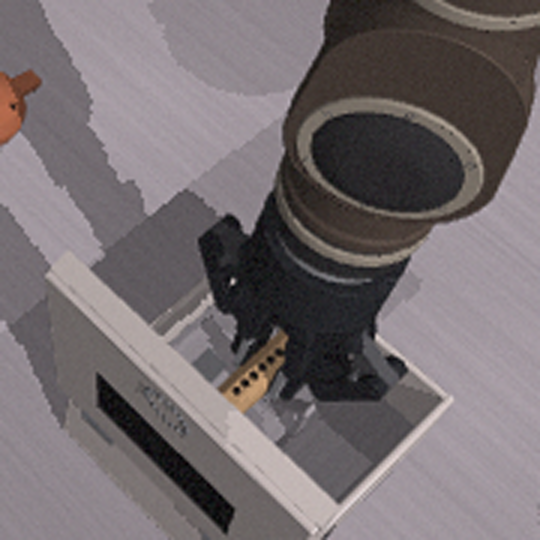

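Run:
```python
from h import *
ft=viewer.grab_frame('top')
g=lambda off,s,l:[(off[0]+(x+.5)/s-.5,off[1]+(y+.5)/s-.5) for x,y in l]
for z in(.117,.125):
    P=np.array([pix2plane(ft,u,z)[:2] for u in g((120,120),4.6,[(314,254),(304,485)])]); print(P.round(4).tolist(),P.mean(0).round(4),np.linalg.norm(P[0]-P[1]))
```

```text
[[0.5462, 0.2193], [0.4201, 0.2174]] [0.4831 0.2184] 0.12614441964634235
[[0.5442, 0.2161], [0.4192, 0.2143]] [0.4817 0.2152] 0.1250430781975844
```

The held whistle measures (0.483, 0.218), and the rest from the same camera is (0.483, 0.219). They are aligned, so I lower it by feel.

Run:
```python
from h import *
p=np.array([.4845,.2200,0])
f0=np.mean([fz() for _ in range(3)],0)
ctrl.movel(p+[0,0,.048],feed=.1); print(st()['clock'],fz()-f0)
z=.048
while z>.0345:
    z-=.001; ctrl.movel(p+[0,0,z],feed=.02); s=st(); f=s['wrist_force']-f0
    print(round(s['clock'],2),(s['tool_pos']*1000).round(1),f.round(1),round(s['gripper_width'],4))
    if f[2]>3: break
f=viewer.grab_frame('top'); save(f,'s_t.png',(120,120,120,130),4.6)
```

```text
21.2667 [ 0.14937199 -0.16656611  0.71178407]
21.52 [484.9 220.2  47.6] [-0.6 -0.1  0.1] 0.0191
21.77 [484.5 220.   46. ] [-0.6  0.5  0.6] 0.0191
22.02 [484.4 220.   44.9] [-0.1  0.5  0.2] 0.019
22.27 [484.5 220.   43.9] [ 0.2 -0.8  0.2] 0.0194
22.52 [484.4 220.   42.9] [ 0.6 -0.9 -0.2] 0.019
22.77 [484.5 220.   42. ] [-1.4 -0.3  1. ] 0.0191
23.02 [484.7 220.4  41.3] [-0.9  1.3  3.5] 0.019
```

View pics/s_t.png

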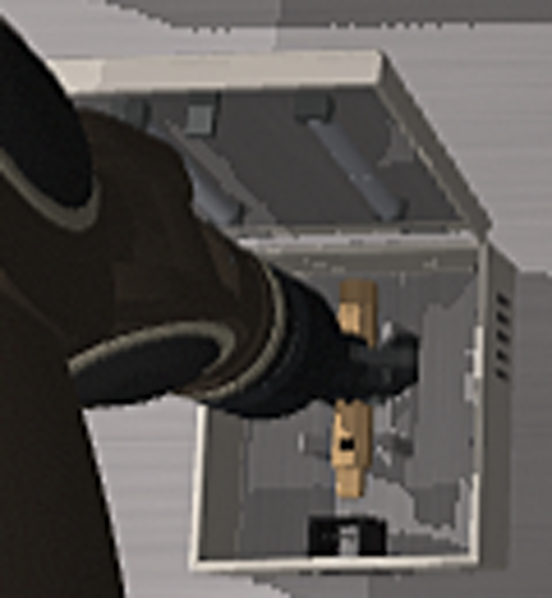

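It touched about 2 mm high, with a push towards +y, so the rest's root lies slightly to +y. I shift that way and continue.

Run:
```python
from h import *
p=np.array([.4845,.2215,0]); f0=np.array([-.2463,.0383,-.71])
z=.0415
ctrl.movel(p+[0,0,z],feed=.02); print(fz()-f0)
while z>.037:
    z-=.0007; ctrl.movel(p+[0,0,z],feed=.02); s=st(); f=s['wrist_force']-f0
    print(round(s['clock'],2),(s['tool_pos']*1000).round(1),f.round(1))
    if f[2]>4.5: break
```

```text
[ 0.38110744 -0.01243591 -0.65759372]
23.57 [484.4 221.4  40.6] [-0.7 -0.  -0.3]
23.82 [484.6 221.7  40.2] [-0.1  1.   0.6]
24.07 [484.7 221.9  39.8] [-1.   2.1  5.6]
```

Run:
```python
from h import *
ctrl.movel([.4845,.2220,.0397],feed=.02); print(fz())
fingers.gripper_to(.03); fingers.gripper_to(.05); print(st()['clock'],fz())
ctrl.movel([.4845,.2220,.14],feed=.15); print(st()['clock'],fz())
ctrl.movel([.38,.20,.25],feed=.4)
print(st()['clock'])
f=viewer.grab_frame('top'); save(f,'q_t.png',(120,120,120,130),4.6)
f=viewer.grab_frame('scene'); save(f,'q_s.png',(360,200,180,180),3)
```

```text
[0.74030935 0.78400964 3.69972632]
24.9167 [-0.05235153 -0.19489306  0.03634387]
25.7333 [-0.37949216 -0.2802602   0.3600024 ]
26.2667
```

View pics/q_t.png

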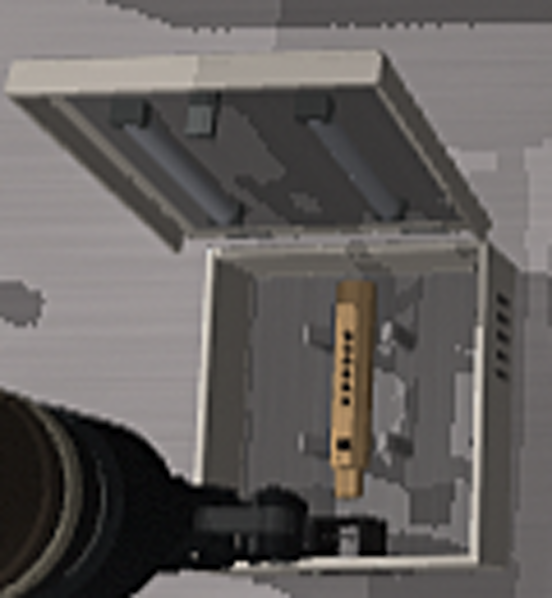

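View pics/q_s.png

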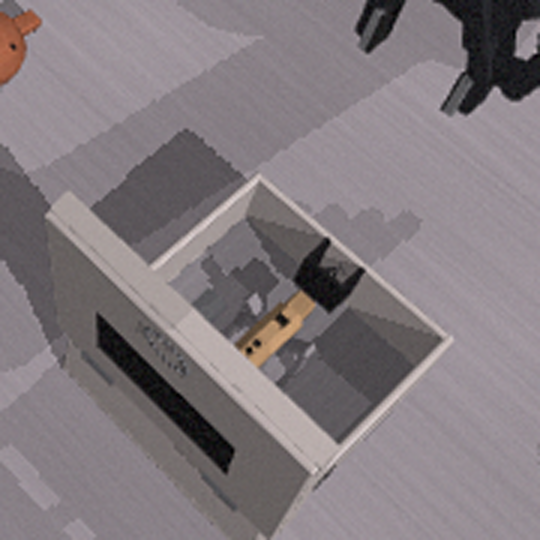

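The whistle lies in both V rests, centred between the prongs: beak at (347,495), tail at (356,283). The lid is still open. Next I go behind the lid and swing it shut.

Run:
```python
from h import *
o=down(BYAW+np.pi)
ctrl.movel([.40,.215,.35],feed=.4)
fingers.gripper_to(0.0,20)
ctrl.movel(box(.172,0,.35),feed=.35,rot=o); print(st()['clock'],st()['tool_pos'],st()['q'].round(2))
f=viewer.grab_frame('scene'); save(f,'b_s.png',(330,120,220,260),2.2)
ctrl.movel(box(.172,0,.245),feed=.2); print(st()['clock'],fz())
f=viewer.grab_frame('scene'); save(f,'b2_s.png',(330,120,220,260),2.2)
```

```text
28.375 [0.64657881 0.22364401 0.34988869] [0.33 0.53 0.78 1.83 0.   0.32]
29.1 [ 0.40834393  0.00593047 -0.13487161]
```

View pics/b2_s.png

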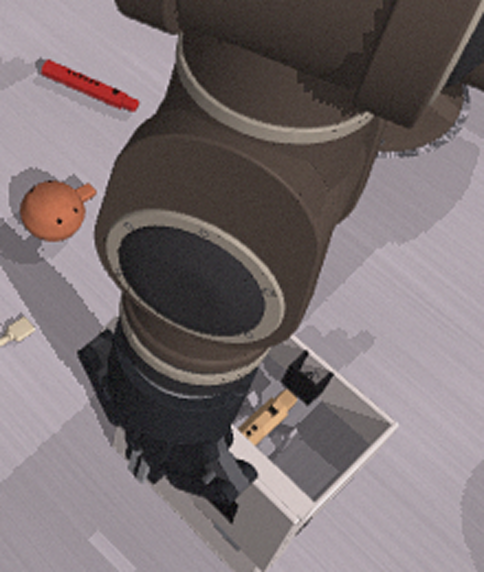

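The shut fingers stand behind the lid's outer face at crop (190,490), with no contact. I start the push.

```bash
cat > close.py <<'E'
from h import *
def pt(th):
    r=.176-.011*min(1,th/1.5708)
    return .093-r*np.cos(th)+.008*np.sin(th)+.011, .080+r*np.sin(th)+.008*np.cos(th)
def go(x,z,feed,f0):
    ctrl.movel(box(x,0,z),feed=feed); s=st(); f=s['wrist_force']-f0
    print(round(s['clock'],2),(s['tool_pos']*1000).round(0),f.round(1)); return np.linalg.norm(f)
E
python3 - <<'E'
from close import *
f0=fz()
print(pt(1.5708),pt(0))
for x in np.linspace(.160,.112,5):
    if go(x,.245,.05,f0)>11: break
else:
    for d in (84,78,72):
        if go(*pt(np.radians(d)),.05,f0)>11: break
f=viewer.grab_frame('scene'); save(f,'c_s.png',(330,120,220,260),2.2)
E
```

```text
(np.float64(0.11200060607878808), np.float64(0.244999970613246)) (np.float64(-0.072), np.float64(0.088))
29.54 [635. 224. 246.] [ 0.6 -0.1 -0.5]
29.93 [622. 223. 245.] [ 0.8  0.6 -0.5]
30.32 [610. 223. 245.] [2.2 0.7 0.2]
30.72 [598. 223. 245.] [ 1.4 -0.3  0.2]
31.11 [586. 223. 245.] [2.4 1.4 0.4]
31.61 [569. 223. 246.] [1.2 0.3 0.4]
32.11 [551. 222. 245.] [ 2.8  0.5 -0.1]
32.61 [534. 222. 241.] [2.8 0.1 0.5]
```

View pics/c_s.png

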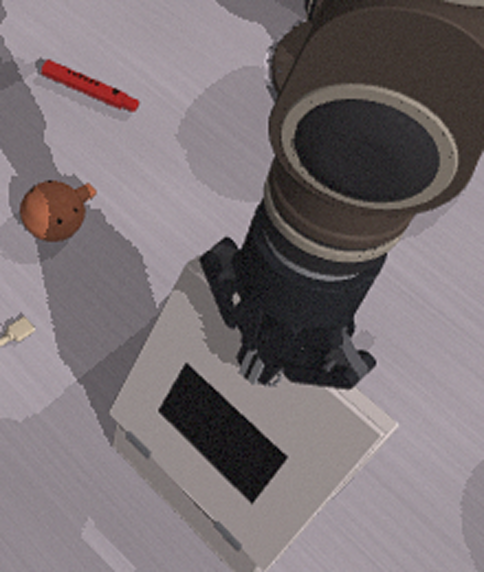

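The lid follows the finger at about 3 N, with contact near the ring at crop (258,370). I continue down.

Run:
```python
from close import *
f0=np.array([.41,0,-.13])
for d in list(range(66,8,-6))+[7,5,4,3,2.2]:
    if go(*pt(np.radians(d)),.06 if d>10 else .03,f0)>11: print('HIGH',d);break
f=viewer.grab_frame('scene'); save(f,'d_s.png',(330,120,220,260),2.2)
```

```text
33.1 [517. 222. 237.] [0.7 0.5 1.6]
33.54 [501. 222. 230.] [ 1.7 -0.4  0.9]
33.99 [485. 221. 222.] [ 1.7 -0.2  1. ]
34.44 [470. 221. 212.] [ 1.4 -0.8  0.7]
34.89 [457. 221. 200.] [ 1.6 -0.3  1.4]
35.34 [444. 221. 187.] [ 1.2 -0.6  1.2]
35.79 [433. 221. 173.] [ 1.6 -1.   1.4]
36.24 [424. 220. 158.] [ 1.8 -0.6  2.1]
36.69 [416. 220. 141.] [ 0.6 -1.6  1.8]
37.15 [410. 220. 124.] [ 1.3 -0.3  3.4]
37.81 [406. 220. 109.] [2.5 0.2 2.6]
38.17 [405. 220. 103.] [ 2.4 -0.6  3.6]
38.42 [404. 220. 100.] [ 1.1 -0.3  2.9]
38.67 [404. 220.  97.] [ 1.1 -0.5  2.7]
38.92 [403. 220.  95.] [ 0.9 -0.4  3.5]
```

View pics/d_s.png

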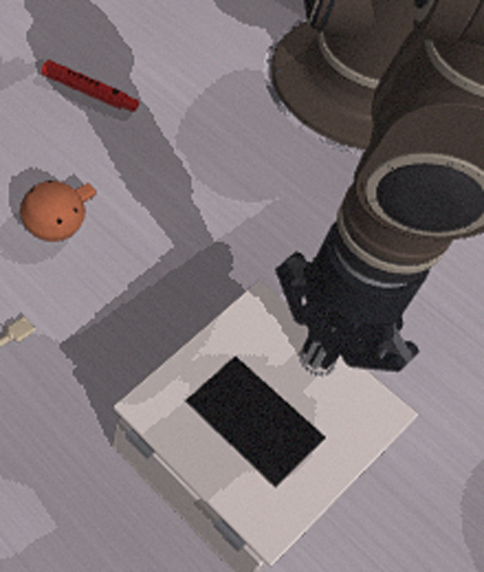

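The lid is nearly shut, with the finger on the ring at crop (318,360). Now I press gently to the stop, then ease off slowly.

Run:
```python
from h import *
f0=np.array([.41,0,-.13])
z=press(-.0715,.0945,dmax=.028,flim=10,f0=f0)
for zz in(z+.003,z+.006,.086,.089,.093,.10):
    ctrl.movel(box(-.0715,0,zz),feed=.03); print(st()['clock'],round(zz,4),(fz()-f0).round(1))
ctrl.movel(box(-.12,0,.20),feed=.3)
ctrl.pause(.5)
f=viewer.grab_frame('scene'); save(f,'e_s.png')
f=viewer.grab_frame('top'); save(f,'e_t.png')
print(st()['clock'])
```

```text
[(39.22, np.float64(93.5), np.float64(2.7)), (39.47, np.float64(92.4), np.float64(3.0)), (39.72, np.float64(91.4), np.float64(3.2)), (39.97, np.float64(90.4), np.float64(3.0)), (40.22, np.float64(89.4), np.float64(3.1)), (40.47, np.float64(88.4), np.float64(4.3)), (40.72, np.float64(87.7), np.float64(4.2)), (40.97, np.float64(87.0), np.float64(3.3)), (41.22, np.float64(86.2), np.float64(4.0)), (41.47, np.float64(85.6), np.float64(2.4)), (41.72, np.float64(84.9), np.float64(3.3)), (41.97, np.float64(84.3), np.float64(3.9)), (42.22, np.float64(83.6), np.float64(3.7)), (42.47, np.float64(82.9), np.float64(5.4)), (42.72, np.float64(82.2), np.float64(4.6)), (42.97, np.float64(81.5), np.float64(4.4)), (43.22, np.float64(80.8), np.float64(3.1)), (43.47, np.float64(80.3), np.float64(6.3)), (43.72, np.float64(79.8), np.float64(8.2)), (43.97, np.float64(79.4), np.float64(10.4))]
44.2167 0.0817 [-2.4 -0.6  3.7]
44.4667 0.0847 [-1.9 -0.4  3.5]
44.7167 0.086 [ 0.  -0.6  4. ]
44.9667 0.089 [0.5 0.5 0.3]
45.25 0.093 [-1.2 -0.7  0.6]
45.6333 0.1 [-0.5 -0.9 -0.4]
46.75
```

View pics/e_s.png

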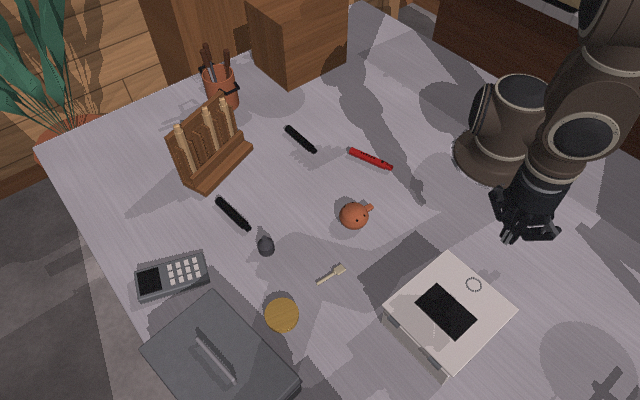

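View pics/e_t.png

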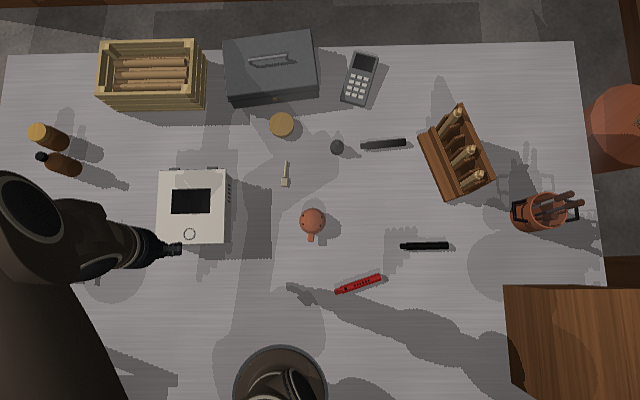

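The lid is shut: the ring is back at scene (474,284), as at the start, and the contact force vanished at 89 mm. The other goods look unmoved. After one more second I compare again, then hand in.

Run:
```python
from h import *
ctrl.pause(1.0)
f=viewer.grab_frame('scene')
a=cv2.imread('pics/scene0.png')[250:380,385:520]; b=cv2.cvtColor(f['color'],cv2.COLOR_RGB2BGR)[250:380,385:520]
# ring/panel location shift relative to start
print(cv2.phaseCorrelate(np.float32(cv2.Canny(a,80,160)),np.float32(cv2.Canny(b,80,160))))
save(f,'end_s.png',(370,230,160,160),3)
print(st()['clock'],fz()); ctrl.job_done()
```

```text
((0.49144611916862857, 0.43776453265040516), 0.8487687128430695)
47.8 [ 1.09770368  1.48367755 -0.51974813]
the job is handed in; nothing more can be done
```

View pics/end_s.png

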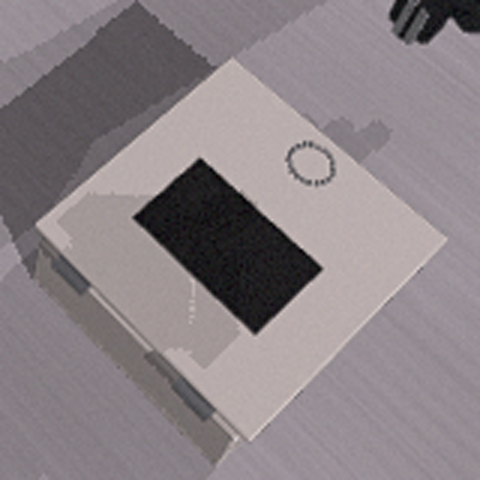

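The maple whistle is back in the sanitiser box, the lid is shut and latched, and I handed the job in at 47.8 s of the 72 s allowed.

- **Opening:** I pressed the ring until it met the stiff stop. The highest force read was 11.9 N against the 18 N limit, and the lid sprang fully open.
- **Placing:** The whistle first touched the V rests about 2 mm high and slightly off to one side. I shifted it 1.5 mm and then 0.5 mm, and let go when it was within about 0.5 mm of its seat. The picture afterwards showed it lying in both rests.
- **Closing:** I swung the lid shut from behind at roughly 2 to 4 N and pressed again to the stop, reaching 10.4 N. The force vanished at the latched height when I eased off.
- **Last checks:** After more than a second untouched, the lid was within about half a pixel of where it started. No cracks show, and the other goods looked unmoved in the last full pictures, judged by eye. The gripper is well clear of the box.
- **What I could not check:** Once the lid was shut the whistle could no longer be seen, so its final position was not checked again.

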